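# Seat a relay base plate on the pins of the adjusting jig

### The job

Using only the fingertips, nudge the relay's aluminium base plate along the ledge of the jig until its two holes drop over the two brass pins and the plate lies flat on the green bed, flush with the ledge. Push only on the plate: do not lift it, do not touch the relay mounted on it, and leave the signal lamp, the key cap, the adjuster and the plug tips where they are. Finish with the hand clear of everything.

Things in the scene. Friction and masses are not known exactly. Their poses are not given: they have to be found in the camera images.
- jig: fixed jig. Origin: desk level, mid-width, under the lip (straight step along y) between its halves; x is the pushing direction, roughly away from the robot, z up. From x -145 to 0 mm: dark steel ledge, flat top 30 mm above the desk. From x 0 to 140 mm: green bed, flat top 22 mm above the desk, 8 mm below the ledge. Both 200 mm wide (y -100 to 100), no walls or fences
- pin_left (a point): tip of the left brass locating pin, at x 61.5, y 42, z 29.8 mm in the jig's frame. The pins stand 7.8 mm above the bed (tips 0.2 mm below the ledge top), 8 mm in diameter over their lowest 3.5 mm, then a cone to a 3 mm flat tip
- pin_right (a point): tip of the right brass locating pin, the same shape, at x 61.5, y -42, z 29.8 mm in the jig's frame
- plate: loose flat aluminium plate carrying a relay, 120 (x) x 110 (y) x 8 mm thick; 0.5 to 0.75 kg together, centre of mass at x -11 mm. Origin: centre of its underside. Starts flat on the ledge (origin 30 mm above the desk), short of the pins, axes within 15 degrees of the jig's. Pushed out over the lip it stays level until it rides on the pin tips. Ordinary dry friction, a few newtons
- hole_left (a point): centre, at the underside, of the plate's left through hole (plate x 0, y 42 mm), 12 mm diameter; it belongs over the left pin. With the plate seated there are 2 mm of play round each pin, the plate's rear edge is 1.5 mm beyond the lip (origin at x 61.5 mm in the jig's frame, 22 mm above the desk) and its top is level with the ledge
- hole_right (a point): centre, at the underside, of the plate's right through hole (plate x 0, y -42 mm), 12 mm diameter; it belongs over the right pin
- relay: relay (copper coil in a steel frame, brass springs on top) fixed on the plate, not to be touched: 34 mm (x) by 56 mm (y) by 42 mm high. Origin: centre of its underside, which is at x -27.5, y 0, z 8 mm in the plate's frame; so 15.5 mm of bare plate lie behind it and 27 mm on either side
- lamp: chrome signal lamp standing on the desk beside the jig, 34 mm diameter, 41 mm high; origin: centre of its underside; leave alone
- key_cap: amber bakelite key cap on the desk beside the jig, 24 x 17 x 18 mm; origin: centre of its underside; leave alone
- adjuster: steel relay adjuster with a black grip lying on the desk beside the jig, 118 mm long along its x, 13 mm wide, 8 mm high; origin: underside, about mid-length; leave alone
- plug_tips: two tinned plug tips standing in a wooden block on the desk beside the jig, 55 x 30 mm, 48 mm high overall; origin: centre of its underside; leave alone
Not all that is in view belongs to the job. Several things have the shape of the plate; the one meant has the colours described above.

How it is judged:
At the end, for the whole second after the job is handed in: Both holes are over their pins (centres within 3.5 mm), the plate lies on the green bed (centre of its underside within 1.5 mm of the bed, each hole within 2 mm), level within 1.4 degrees and at rest (horizontal distance between hole_left and pin_left below 0.0035 m and horizontal distance between hole_right and pin_right below 0.0035 m and z of each of hole_left, hole_right in the frame of jig below 0.024 m and z of plate in the frame of jig below 0.0235 m and angle between plate's own z axis and vertical below 0.025 rad and linear speed of plate below 0.01 m/s); the robot touches nothing.
It fails at once if the plate is lifted (its centre more than 6 mm above the ledge) (z of plate in the frame of jig above 0.036 m).
It fails at once if the plate is tipped by more than 20 degrees (angle between plate's own z axis and vertical above 0.35 rad).
It fails at once if the relay is touched (contact force between relay and the fingers above 0.5 N or contact force between relay and the arm above 0.5 N).
It fails at once if a bystander is moved by more than 10 mm (distance of any of lamp, key_cap, adjuster, plug_tips from where it was at the start of the episode above 0.01 m).
It also fails if it takes over 67 s, if anything falls off the work surface, if the arm or the gripper's body presses on something with over 40 N, if the wrist force passes 120 N, or if a joint passes its speed limit or range.

### The arm

A 7-joint arm with a two-finger parallel gripper is mounted at the origin on the work surface. World frame = base frame: x ahead of the robot, y to its left, z up, the work surface at z = 0. Lengths are in m, angles in rad, forces in N, time in s.
With the tool pointing down it reaches from about 0.425 to 0.875 m from the base axis. Payload 4.7 kg.
Tool frame: the origin (TCP) lies between the finger pads; the fingertips stand 8 mm ahead of it and the grasp point (between the pads) lies 11 mm behind it; z points along the fingers, y is the direction in which the jaws open and shut (so a half turn about z gives the same grasp; the last joint's range is limited). The gripper opens to 87 mm and grips with 3 to 60 N. Pads are 19 mm wide; open, the fingers measure 117 mm over their backs; the gripper's body (75 mm by 190 mm) begins 51 mm behind the grasp point.
Start: joints at [-1.297, 0.321, -0.07, 1.45, 0.023, 1.371, -0.057], TCP at [0.167, 0.628, 0.231] pointing down, gripper open.
Joint ranges: [-2.86, 2.86], [-0.3, 2.09], [-1.38, 1.24], [0.06, 2.45], [-1.56, 4.7], [0.09, 2.05], [-2.69, 2.69]. Speed limits (rad/s): [2.57, 2.57, 3.14, 3.14, 3.14, 3.14, 3.14].

### API

Orientations are given as a rotation vector (axis times angle).
In Python, from bench import ctrl, optics, ticket gives the robot as it stands.
- The arm moves only by the tool play_rows, never from a script. Its argument "motion" is a list of rows, each a list of 5 numbers: the closure, from 0 (fully open) to 1 (shut), then the shift along the tool's x, y, z in cm, then the turn about the tool's z in rad. In form: [[jaw, tx, ty, tz, spin], ...]. A call has 1 to 20 rows; each row shifts and turns the commanded pose from where the row before left it, along the tool's axes as they then stand; what a row does not reach is not made up. A row lasts 1/8 s, in which the tool goes at most 62.5 mm and 10.7 degrees, less where a joint would pass 70% of its speed; a pose out of reach is approached as far as the arm can. A call is refused whole if a number of a shift passes 6.25 or a number of a turn 0.188, either way. A call with a gripper value outside its range is refused whole. The fingers move at their own pace and stop on an object; "force" is the grip in N (left out, the last holds). Time passes only in rows, so rows that do not move let the fingers close. It gives the time, the measured TCP pose, the force and the opening at its end, in the units of the state.
- ctrl.get_state(): the state, without advancing time (a new reading comes with each control period).
- optics.get_image(name): name is "scene" or "top" or "wrist"; returns the picture (420x560x3 uint8, red, green, blue); there is no depth.
- optics.calibration(name): a dict with "K" (3x3 intrinsics, pixels), "pose" (4x4, takes a point from camera to world coordinates); the wrist camera has in their place "hand_eye" (4x4, takes a point from camera to tool coordinates, whose origin is the TCP and whose axes are the flange's). Camera axes: x right, y down, z forward; pixel columns grow to the right and rows downward; lengths in m; the calibration is good to about 2 mm. The wrist camera is an equidistant fisheye: a pixel r from the principal point sees the ray r / f radians off the axis. A picture is of the moment at which its call begins: read the wrist's pose just before it. calibration takes no time and is no camera call.
- ticket.close_job(): hands the job in, once; it reports no verdict.
The state is a dict: "time": time; "joint_positions": joint angles; "qd": joint speeds; "joint_torque": joint torques, N m; "position": TCP position; "tool_rot": TCP orientation; "ft_force": force on the tool from outside, world axes, zero at the start; "torque": the same for the moment, N m; "grip_width": opening from 0.0 (shut) to 1.0 (fully open).
Only numpy, scipy, OpenCV 4.12 (cv2) and the standard library are available. Lean on these libraries where they do the work, as an engineer would, in place of code of your own. Each camera call takes 0.05 s, during which the arm holds its last target.

## Working session

There is one attempt and no reset: what is moved stays moved. The work goes in short steps, Python scripts to look and compute and a tool call to move; the robot and the scene stay as the last step left them, time stands still between calls to the robot, and variables do not carry over. Pictures are saved under pics/ and viewed, and the job is handed in when it is done.

Besides the shell and the picture viewer there is one more tool, called as name(argument=value, ...), one argument or row to a line, values as JSON. play_rows: Moves the arm, as the interface text tells. Its arguments: {"type":"object","properties":{"motion":{"type":"array"},"force":{"type":"number"}},"required":["motion"]}

```bash
ls; mkdir -p pics
python3 - <<'E'
from bench import ctrl, optics
import cv2
s=ctrl.get_state(); print({k:s[k] for k in('time','position','tool_rot','ft_force','grip_width')})
for n in('scene','top','wrist'):
    cv2.imwrite(f'pics/{n}0.png',optics.get_image(n)[:,:,::-1]); print(n,optics.calibration(n))
E
```

```text
pics
{'time': 0.0, 'position': array([0.16689124, 0.62764494, 0.22944577]), 'tool_rot': array([-4.06878291e-01, -3.11500992e+00,  3.03310804e-03]), 'ft_force': array([-0.18394219, -0.87602999, -0.71019066]), 'grip_width': 1.0004923511261898}
scene {'K': array([[486.31530851,   0.        , 282.16998378],
       [  0.        , 486.31530851, 209.74161641],
       [  0.        ,   0.        ,   1.        ]]), 'pose': array([[-0.77893508,  0.51422522, -0.35893253,  0.88127496],
       [ 0.6270753 ,  0.63316629, -0.45373674,  0.5071464 ],
       [-0.0060589 , -0.57850918, -0.81565337,  0.84980411],
       [ 0.        ,  0.        ,  0.        ,  1.        ]])}
top {'K': array([[409.23015629,   0.        , 282.45418275],
       [  0.        , 409.23015629, 204.53531235],
       [  0.        ,   0.        ,   1.        ]]), 'pose': array([[-0.02253322, -0.98183428,  0.18839773,  0.36046258],
       [-0.99956326,  0.01852157, -0.02302716,  0.06552926],
       [ 0.01911943, -0.18883432, -0.98182282,  1.02420957],
       [ 0.        ,  0.        ,  0.        ,  1.        ]])}
wrist {'K': array([[325.1922621 ,   0.        , 282.20528282],
       [  0.        , 325.1922621 , 208.8694315 ],
       [  0.        ,   0.        ,   1.        ]]), 'hand_eye': array([[ 2.71095087e-04, -9.68219927e-01, -2.50100180e-01,
         6.65046483e-02],
       [ 9.99999957e-01,  2.90589488e-04, -4.10213893e-05,
        -1.11095060e-03],
       [ 1.12394210e-04, -2.50100158e-01,  9.68219964e-01,
        -1.53955978e-01],
       [ 0.00000000e+00,  0.00000000e+00,  0.00000000e+00,
         1.00000000e+00]])}
```

View pics/scene0.png

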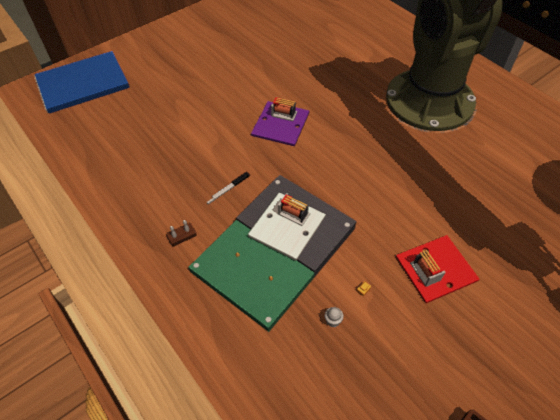

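View pics/top0.png

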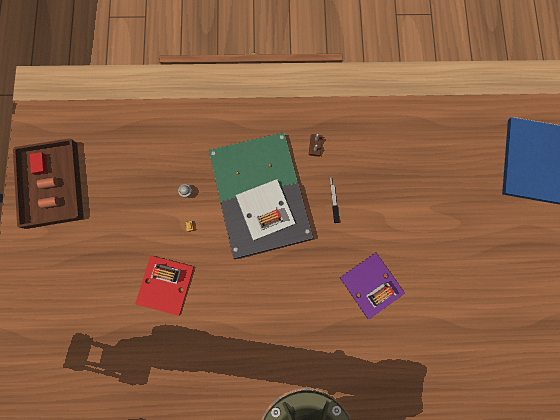

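View pics/wrist0.png

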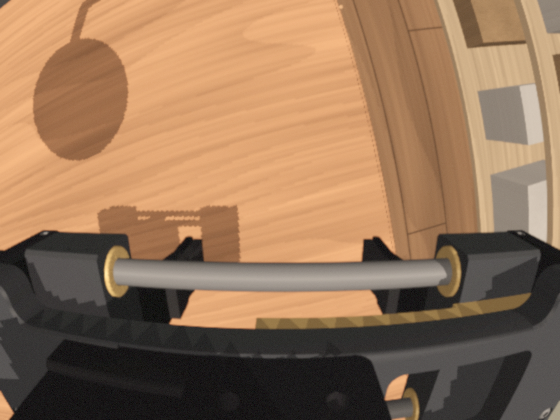

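The top view shows the plate (white, centred near (265,210)) on the dark ledge, already out past the lip and yawed relative to the jig. The green bed is at (250,165), with pins at about (237,173) and (269,165). I'll measure these next.

```bash
cat > h.py <<'E'
import numpy as np, cv2
from bench import ctrl, optics
def ray_plane(name,uv,z,T=None):
    c=optics.calibration(name);K=c['K'];uv=np.atleast_2d(np.asarray(uv,float))
    if name=='wrist':
        P=T@c['hand_eye']; d=(uv-K[:2,2])/K[0,0]; th=np.linalg.norm(d,axis=1); s=np.where(th>1e-9,np.sin(th)/np.maximum(th,1e-9),1)
        D=np.c_[d*s[:,None],np.cos(th)]
    else:
        P=c['pose']; D=np.c_[(uv-K[:2,2])/K[0,0],np.ones(len(uv))]
    D=D@P[:3,:3].T;o=P[:3,3]
    return o+D*((z-o[2])/D[:,2])[:,None]
def tool():
    s=ctrl.get_state();T=np.eye(4);T[:3,:3]=cv2.Rodrigues(np.array(s['tool_rot']))[0];T[:3,3]=s['position'];return T
E
python3 - <<'E'
import cv2,numpy as np
a=cv2.imread('pics/top0.png')[120:270,195:345]; cv2.imwrite('pics/topc.png',cv2.resize(a,(600,600),interpolation=cv2.INTER_NEAREST))
a=cv2.imread('pics/scene0.png')[170:330,180:365]; cv2.imwrite('pics/scec.png',cv2.resize(a,(694,600),interpolation=cv2.INTER_NEAREST))
E
```

```text
(no output)
```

View pics/topc.png

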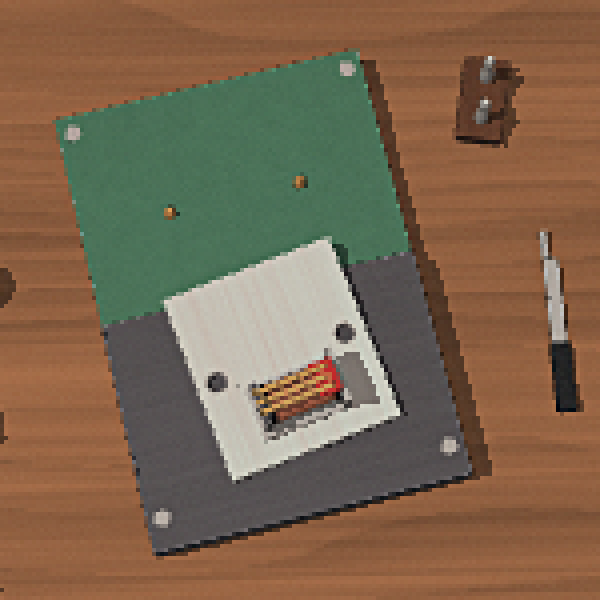

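View pics/scec.png

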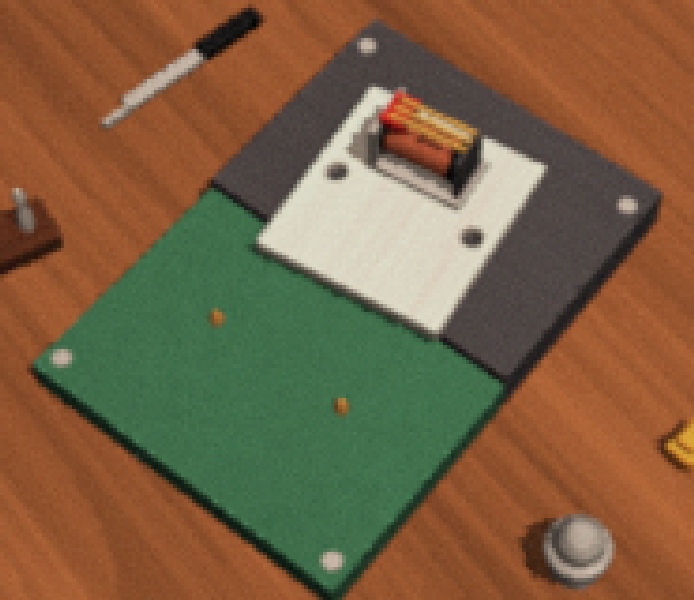

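Run:
```python
from h import *
def px(name,c):
    c=np.array(c,float)
    return c/4+[195,120]-.4 if name=='top' else c/3.75+[180,170]-.4
V={'top':dict(pins=[(171,210),(300,180)],jig=[(56,119),(357,50),(154,553),(470,474)],plate=[(165,300),(330,238),(234,480),(400,412)],holes=[(217,382),(345,331)],lip=[(104,326),(412,255)]),
'scene':dict(pins=[(342,402),(217,313)],jig=[(330,598),(34,370),(660,197),(376,22)],plate=[(438,335),(257,243),(547,166),(372,86)],holes=[(472,237),(337,172)],lip=[(506,385),(212,186)])}
# order: left-front(far),right-front,left-rear,right-rear
for n,d in V.items():
    print(n)
    P={}
    for k,c in d.items():
        z={'pins':[.0298]*2,'jig':[.022,.022,.03,.03],'plate':[.038]*4,'holes':[.038]*2,'lip':[.03]*2}[k]
        P[k]=np.array([ray_plane(n,px(n,q),zz)[0] for q,zz in zip(c,z)]); print(k,P[k][:,:2].round(4).tolist())
    def ang(a): return np.degrees(np.arctan2(a[1],a[0]))
    J=P['jig'];print('jig yaw',ang(J[0]-J[2]),ang(J[1]-J[3]),ang(J[0]-J[1])-90,ang(J[2]-J[3])-90,'pins',ang(P['pins'][0]-P['pins'][1])-90,np.linalg.norm(P['pins'][0]-P['pins'][1]),'size',np.linalg.norm(J[0]-J[2]),np.linalg.norm(J[0]-J[1]))
    Q=P['plate'];print('plate yaw',ang(Q[0]-Q[2]),ang(Q[1]-Q[3]),ang(Q[0]-Q[1])-90,ang(Q[2]-Q[3])-90,'holes',ang(P['holes'][0]-P['holes'][1])-90,'c',Q.mean(0),P['holes'].mean(0),'pinc',P['pins'].mean(0),np.linalg.norm(Q[0]-Q[2]),np.linalg.norm(Q[0]-Q[1]))
```

```text
top
pins [[0.6362, 0.1535], [0.6544, 0.0723]]
jig [[0.6997, 0.2272], [0.7431, 0.0341], [0.4228, 0.164], [0.4665, -0.0282]]
plate [[0.5768, 0.1565], [0.6143, 0.0542], [0.465, 0.1151], [0.5044, 0.0138]]
holes [[0.525, 0.1249], [0.5552, 0.0462]]
lip [[0.5628, 0.1949], [0.6045, 0.0031]]
jig yaw 12.858168417819513 12.702669159911416 12.684220598165751 12.823308714053994 pins 12.607345420533349 0.08315949022411658 size 0.2841613291134722 0.19794267955163053
plate yaw 20.313567619180265 20.190150680002482 20.143484581031714 21.255603828163103 holes 21.003167199389708 c [0.54008233 0.08492886 0.038     ] [0.5401313  0.08557667 0.038     ] pinc [0.64529539 0.11287583 0.0298    ] 0.11921401229710456 0.10892764428810466
scene
pins [[0.6341, 0.1581], [0.6528, 0.0767]]
jig [[0.7002, 0.2329], [0.7434, 0.0408], [0.4242, 0.169], [0.4671, -0.0233]]
plate [[0.5751, 0.1624], [0.6137, 0.0597], [0.4622, 0.1191], [0.5018, 0.0166]]
holes [[0.5233, 0.1282], [0.553, 0.0504]]
lip [[0.564, 0.2028], [0.6083, 0.0103]]
jig yaw 13.046222908971336 13.048057092115947 12.661158548891237 12.560578217946372 pins 12.86657778772151 0.08354197051107924 size 0.28338268540426204 0.19694430673956778
plate yaw 20.973344321298672 21.048407796130604 20.591327718899677 21.130345996583728 holes 20.865106254777643 c [0.5381969  0.08942313 0.038     ] [0.53815952 0.08929927 0.038     ] pinc [0.64344932 0.11737778 0.0298    ] 0.12101239047982376 0.10969320992221222
```

Both views agree to within about 5 mm. The jig yaw is about 12.8° and the plate yaw about 20.7°. The plate has to move about +109 mm in jig x and +4 mm in y, and turn −8°. Next I'll move behind the plate, with the wrist camera facing forward over it.

play_rows(
  motion=[
    [0,-3.08,-2.44,0,0],
    [0,-3.08,-2.44,0,0],
    [0,-3.08,-2.44,0,0],
    [0,-3.08,-2.44,0,0],
    [0,-3.08,-2.44,0,0],
    [0,-3.08,-2.44,0,0],
    [0,-3.08,-2.44,0,0],
    [0,-3.08,-2.44,0,0],
    [0,-3.08,-2.44,0,0],
    [0,-3.08,-2.44,0,0],
    [0,-3.08,-2.44,0,0],
    [0,-3.08,-2.44,0,0],
  ],
)

```text
time: 1.65
position: [0.4495, 0.2491, 0.2304]
tool_rot: [-0.407, -3.115, -0.0]
ft_force: [0.5, 0.1, 0.6]
grip_width: 0.999
```

play_rows(
  motion=[
    [0.1,0,0,0,0.158],
    [0.1,0,0,0,0.158],
    [0.1,0,0,0,0.158],
    [0.1,0,0,0,0.158],
    [0.1,0,0,0,0.158],
    [0.1,0,0,0,0.158],
    [0.1,0,0,0,0.158],
    [0.1,0,0,0,0.158],
    [0.1,0,0,0,0.158],
    [0.1,0,0,0,0.158],
    [0.1,0,0,0,0.158],
    [0.1,0,0,0,0.158],
    [0.1,0,0,0,0.158],
    [0.1,0,0,0,0.158],
    [0.1,0,0,0,0.158],
    [0.1,0,0,0,0.158],
    [0.1,0,0,0,0],
  ],
)

```text
time: 3.78
position: [0.4488, 0.2502, 0.2303]
tool_rot: [3.092, 0.556, -0.001]
ft_force: [0.1, -0.4, -0.9]
grip_width: 0.9
```

Run:
```python
from h import *
s=ctrl.get_state();T=tool();print(s['time'],T.round(4),np.degrees(np.arctan2(T[1,0],T[0,0])),s['joint_positions'],s['ft_force'],s['grip_width'])
tgt=np.array([.455,.06,.14]);print('to target in tool axes',T[:3,:3].T@(tgt-T[:3,3]))
```

```text
3.775 [[ 9.375e-01  3.481e-01 -3.000e-04  4.488e-01]
 [ 3.481e-01 -9.375e-01 -2.000e-04  2.502e-01]
 [-4.000e-04  1.000e-04 -1.000e+00  2.303e-01]
 [ 0.000e+00  0.000e+00  0.000e+00  1.000e+00]] 20.37067965459738 [-0.85216498  0.02577226  0.29841344  1.79464925 -0.00779955  1.3227051
 -1.76718756] [ 0.06001292 -0.39892322 -0.86932058] 0.9004259670428612
to target in tool axes [-0.06036552  0.18042977  0.09038788]
```

play_rows(
  motion=[
    [0.1,-0.75,2.25,0,0],
    [0.1,-0.75,2.25,0,0],
    [0.1,-0.75,2.25,0,0],
    [0.1,-0.75,2.25,0,0],
    [0.1,-0.75,2.25,2.0,0],
    [0.1,-0.75,2.25,2.0,0],
    [0.1,-0.75,2.25,2.0,0],
    [0.1,-0.75,2.25,2.0,0],
    [0.1,0,0,0,0],
  ],
)

```text
time: 4.9
position: [0.4538, 0.0574, 0.1494]
tool_rot: [3.094, 0.546, -0.004]
ft_force: [-0.1, 0.4, -0.1]
grip_width: 0.9
```

Run:
```python
from h import *
T=tool();im=optics.get_image('wrist');print(ctrl.get_state()['time'],T[:3,3],np.degrees(np.arctan2(T[1,0],T[0,0])))
np.save('T1.npy',T);cv2.imwrite('pics/w1.png',im[:,:,::-1])
```

```text
4.95 [0.45375169 0.05744619 0.1494347 ] 20.006287659736053
```

View pics/w1.png

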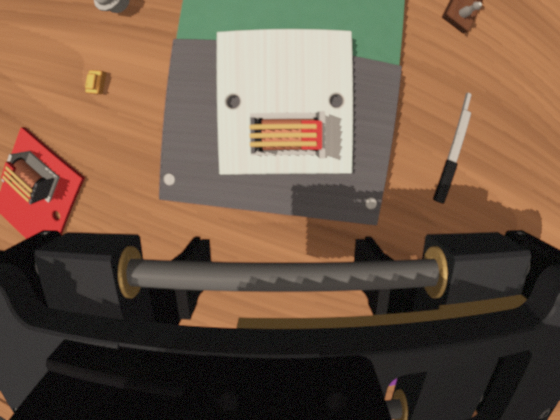

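```bash
cat >> h.py <<'E'
def yaw(T): return np.degrees(np.arctan2(T[1,0],T[0,0]))
def plate(name,im,T,z=.038):
    b=im.astype(int); m=((b.min(2)>150)&((b.max(2)-b.min(2))<45)).astype(np.uint8)
    n,l,st,_=cv2.connectedComponentsWithStats(m); i=1+np.argmax(st[1:,4]); 
    c=max(cv2.findContours((l==i).astype(np.uint8),cv2.RETR_EXTERNAL,cv2.CHAIN_APPROX_NONE)[0],key=len)[:,0].astype(float)
    w=ray_plane(name,c,z,T)[:,:2]
    r=cv2.minAreaRect(((w-[.55,.08])*1000).astype(np.float32))
    B=cv2.boxPoints(r)/1000+[.55,.08]
    # front = larger along x-ish
    o=B[np.argsort(B@[.97,.24])]; rear=o[:2][np.argsort(-o[:2,1])];fr=o[2:][np.argsort(-o[2:,1])]
    a=(fr-rear).mean(0);return dict(c=B.mean(0),yaw=np.degrees(np.arctan2(a[1],a[0])),size=r[1],rear=rear,front=fr)
E
python3 - <<'E'
from h import *
im=cv2.imread('pics/w1.png')[:,:,::-1];T=np.load('T1.npy')
p=plate('wrist',im,T);print(p)
print(plate('top',cv2.imread('pics/top0.png')[:,:,::-1],None));print(plate('scene',cv2.imread('pics/scene0.png')[:,:,::-1],None))
lip=ray_plane('wrist',[(180,39),(217,39),(354,61),(400,66)],.03,T);print('lip',lip,np.degrees(np.arctan2(*(lip[0]-lip[3])[[1,0]]))-90)
print('jig rear',ray_plane('wrist',[(160,199),(379,223)],.03,T), 'holes',ray_plane('wrist',[(233,101),(336,101)],.038,T))
E
```

```text
{'c': array([0.54003865, 0.08509702]), 'yaw': np.float64(20.60117513052616), 'size': (120.97158813476562, 110.72406005859375), 'rear': array([[0.46394106, 0.1156362 ],
       [0.50290051, 0.01199268]]), 'front': array([[0.57717678, 0.15820136],
       [0.61613624, 0.05455785]])}
{'c': array([0.53993494, 0.0856947 ]), 'yaw': np.float64(20.65898928184229), 'size': (118.4610366821289, 108.58375549316406), 'rear': array([[0.46535867, 0.1155986 ],
       [0.50366759, 0.01399713]]), 'front': array([[0.57620229, 0.15739227],
       [0.61451121, 0.0557908 ]])}
{'c': array([0.53815586, 0.08824366]), 'yaw': np.float64(20.566322243645942), 'size': (119.40948486328125, 109.65895080566406), 'rear': array([[0.4629952 , 0.11860488],
       [0.50151745, 0.01593492]]), 'front': array([[0.57479427, 0.16055241],
       [0.61331652, 0.05788244]])}
lip [[0.56403025 0.18930518 0.03      ]
 [0.57248981 0.15731962 0.03      ]
 [0.59370883 0.04224458 0.03      ]
 [0.60704924 0.00299419 0.03      ]] 13.001666297831818
jig rear [[ 0.42304819  0.16197781  0.03      ]
 [ 0.46982354 -0.03194873  0.03      ]] holes [[0.5252962  0.12396817 0.038     ]
 [0.55396914 0.04566424 0.038     ]]
```

play_rows(
  motion=[
    [0.25,0,0.4,0,-0.01],
    [0.25,0,0,1.5,0],
    [0.25,0,0,1.5,0],
    [0.25,0,0,1.5,0],
    [0.25,0,0,1.5,0],
    [0.25,0,0,1.5,0],
    [0.25,0,0,1.5,0],
    [0.25,0,0,1.0,0],
    [0.25,0,0,0.5,0],
    [0.25,0,0,0,0],
    [0.25,0,0,0,0],
  ],
)

```text
time: 6.32
position: [0.4569, 0.057, 0.046]
tool_rot: [-3.09, -0.568, -0.002]
ft_force: [0.4, 0.2, 0.5]
grip_width: 0.75
```

Run:
```python
from h import *
T=tool();im=optics.get_image('wrist');s=ctrl.get_state();print(s['time'],T[:3,3],yaw(T),s['ft_force'])
cv2.imwrite('pics/w2.png',im[:,:,::-1]);p=plate('wrist',im,T);print(p)
d=T[:2,:2].T@(p['rear']-T[:2,3]).T;print('rear corners in tool xy',d.T)
```

```text
6.375 [0.45690831 0.05699654 0.04598923] 20.840751628505934 [-0.29907741  0.95762952  0.93192601]
{'c': array([0.53627716, 0.08327551]), 'yaw': np.float64(20.62827616318295), 'size': (112.48633575439453, 110.15225982666016), 'rear': array([[0.46423646, 0.11500581],
       [0.5030435 , 0.01191588]]), 'front': array([[0.56951083, 0.15463515],
       [0.60831786, 0.05154522]])}
rear corners in tool xy [[ 0.02748674 -0.05160674]
 [ 0.02707826  0.05854476]]
```

View pics/w2.png

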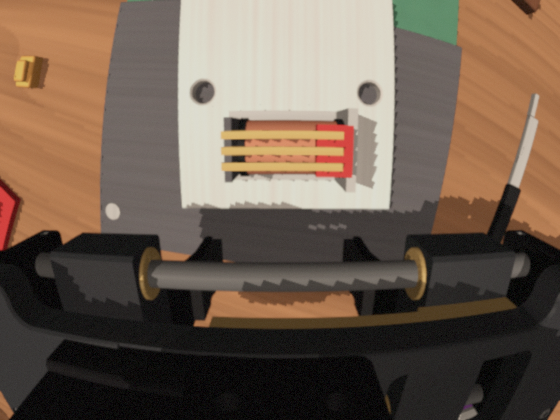

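play_rows(
  motion=[
    [0.25,0,0.3,0.3,0],
    [0.25,0,0,0.2,0.003],
    [0.25,0.4,0,0,0],
    [0.25,0.4,0,0,0],
    [0.25,0.3,0,0,0],
    [0.25,0.2,0,0,0],
    [0.25,0.2,0,0,0],
    [0.25,0,0,0,0],
  ],
)

```text
time: 7.38
position: [0.4717, 0.0594, 0.0406]
tool_rot: [3.091, 0.564, 0.0]
ft_force: [-0.1, 0.6, -0.1]
grip_width: 0.75
```

Run:
```python
from h import *
T=tool();im=optics.get_image('wrist');s=ctrl.get_state();print(s['time'],T[:3,3],yaw(T),s['ft_force'])
cv2.imwrite('pics/w3.png',im[:,:,::-1]);p=plate('wrist',im,T);print(p)
d=T[:2,:2].T@(p['rear']-T[:2,3]).T;print('rear corners in tool xy',d.T)
```

```text
7.425 [0.4716926  0.05940409 0.04057757] 20.673990220368733 [0.20811361 0.57635608 0.20158947]
{'c': array([0.53995988, 0.08457703]), 'yaw': np.float64(20.585516420732944), 'size': (120.05988311767578, 110.28947448730469), 'rear': array([[0.46437378, 0.11509387],
       [0.50315212, 0.01184654]]), 'front': array([[0.57676765, 0.15730752],
       [0.61554599, 0.0540602 ]])}
rear corners in tool xy [[ 0.01281376 -0.05468751]
 [ 0.01264346  0.05560183]]
```

play_rows(
  motion=[
    [0.25,0.2,0,0,0],
    [0.25,0.36,0,0,0.0072],
    [0.25,0.36,0,0,0.0072],
    [0.25,0.36,0,0,0.0072],
    [0.25,0.36,0,0,0.0072],
    [0.25,0.36,-0.01,0,0.0072],
    [0.25,0.36,-0.01,0,0.0072],
    [0.25,0.36,-0.01,0,0.0072],
    [0.25,0.36,-0.015,0,0.0072],
    [0.25,0.36,-0.02,0,0.0072],
    [0.25,0.36,-0.02,0,0.0072],
    [0.25,0.36,-0.02,0,0.0072],
    [0.25,0.36,-0.03,0,0.0072],
    [0.25,0.36,-0.03,0,0.0072],
    [0.25,0.36,-0.03,0,0.0072],
    [0.25,0.36,-0.035,0,0.0072],
    [0.25,0.36,-0.04,0,0.0072],
    [0.25,0.36,-0.04,0,0.0072],
    [0.25,0.36,-0.04,0,0.0072],
    [0.25,0.36,-0.04,0,0.0072],
  ],
)

```text
time: 9.93
position: [0.538, 0.0839, 0.0406]
tool_rot: [-3.122, -0.35, -0.0]
ft_force: [-2.2, -0.5, 0.9]
grip_width: 0.751
```

Run:
```python
from h import *
T=tool();im=optics.get_image('wrist');s=ctrl.get_state();print(s['time'],T[:3,3],yaw(T),s['ft_force'])
cv2.imwrite('pics/w4.png',im[:,:,::-1]);p=plate('wrist',im,T);print(p)
d=T[:2,:2].T@(p['rear']-T[:2,3]).T;print('rear corners in tool xy',d.T)
t=optics.get_image('top');cv2.imwrite('pics/t4.png',t[:,:,::-1]);cv2.imwrite('pics/t4c.png',cv2.resize(t[120:270,195:345,::-1],(600,600),interpolation=cv2.INTER_NEAREST))
```

```text
9.975 [0.53798773 0.08388947 0.04062039] 12.809077631230455 [-1.9841172  -0.23246489 -1.28575488]
{'c': array([0.60813002, 0.09956546]), 'yaw': np.float64(12.879789628212475), 'size': (119.78976440429688, 110.15853881835938), 'rear': array([[0.53746458, 0.13990798],
       [0.56201961, 0.03252105]]), 'front': array([[0.65424042, 0.16660987],
       [0.67879546, 0.05922294]])}
rear corners in tool xy [[ 0.01190934 -0.05474043]
 [ 0.01204529  0.05541802]]
```

View pics/w4.png

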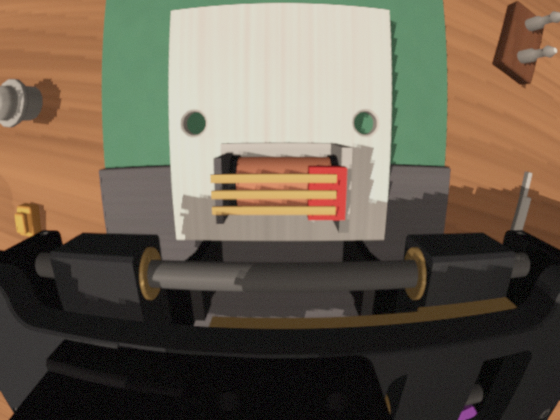

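View pics/t4c.png

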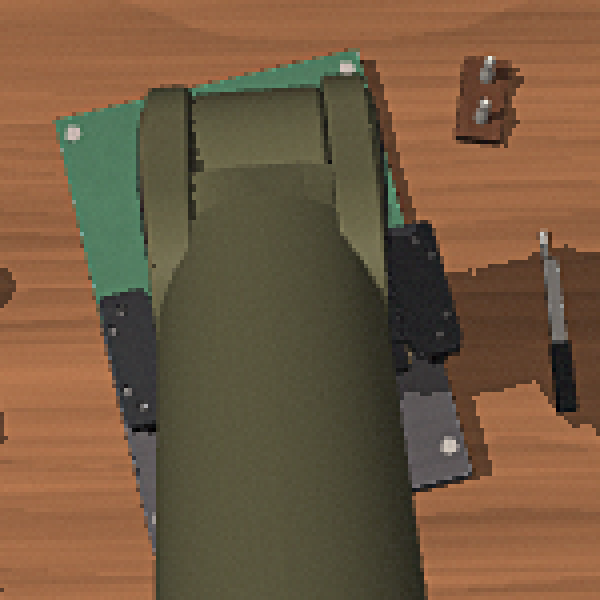

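Run:
```python
from h import *
im=cv2.imread('pics/w4.png');cv2.imwrite('pics/w4a.png',cv2.resize(im[100:220,80:200],(600,600),interpolation=cv2.INTER_NEAREST));cv2.imwrite('pics/w4b.png',cv2.resize(im[100:220,350:470],(600,600),interpolation=cv2.INTER_NEAREST))
```

```text
(no output)
```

View pics/w4a.png

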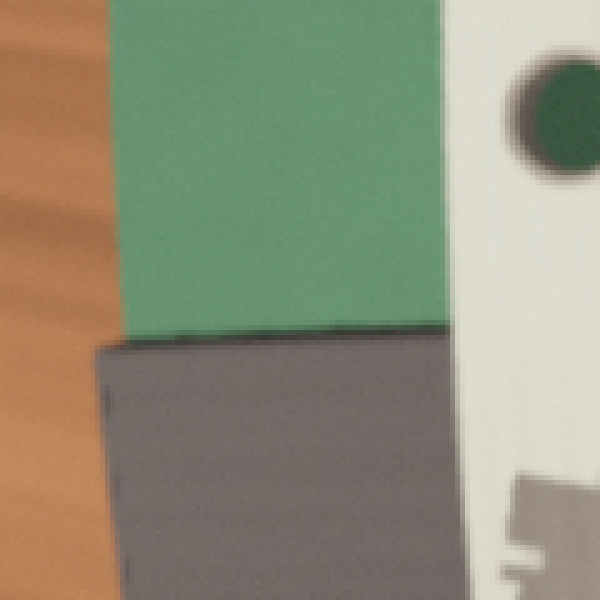

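View pics/w4b.png

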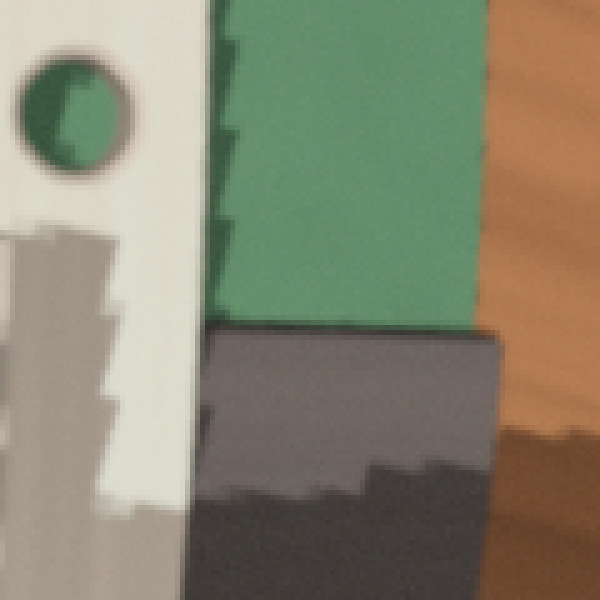

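Run:
```python
from h import *
im=cv2.imread('pics/w4.png')[:,:,::-1]
R=cv2.Rodrigues(np.array([-3.122,-.35,0.]))[0]
a=np.radians(12.809);R=np.array([[np.cos(a),np.sin(a),0],[np.sin(a),-np.cos(a),0],[0,0,-1]])
T=np.eye(4);T[:3,:3]=R;T[:3,3]=[.53799,.08389,.0406]
L=ray_plane('wrist',[(99.0,169.2),(449.6,167.6)],.03,T)[:,:2];print(L,np.linalg.norm(L[0]-L[1]))
O=L.mean(0);v=L[0]-L[1];jy=np.arctan2(v[1],v[0])-np.pi/2;print('jig O',O,'yaw',np.degrees(jy))
H=ray_plane('wrist',[(80+570/5-.4,100+117/5-.4),(350+75/5-.4,100+115/5-.4)],.038,T)[:,:2]
p=plate('wrist',im,T)
J=np.array([[np.cos(jy),np.sin(jy)],[-np.sin(jy),np.cos(jy)]])
print('plate c in jig mm',1000*J@(p['c']-O),p['yaw'],'holes',1000*(J@(H-O).T).T)
print('plate yaw vs jig',p['yaw']-np.degrees(jy))
for n,pc in(('top',(.6453,.1129)),): print('pinc in jig',1000*J@(np.array(pc)-O))
```

```text
[[0.56367027 0.19489289]
 [0.60796504 0.00231047]] 0.19761076604605463
jig O [0.58581766 0.09860168] yaw 12.95299477509684
plate c in jig mm [21.96157318 -4.06432521] 12.879499349331619 holes [[ 21.8480546   37.69684304]
 [ 21.71425466 -45.54489623]]
plate yaw vs jig -0.07349542576522161
pinc in jig [61.17376347  0.60142793]
```

play_rows(
  motion=[
    [0.25,0.3,-0.03,0,0],
    [0.25,0.3,-0.04,0,0],
    [0.25,0.3,-0.04,0,0],
    [0.25,0.3,-0.04,0,0],
    [0.25,0.3,-0.04,0,0],
    [0.25,0.3,-0.04,0,0],
    [0.25,0.3,-0.04,0,0],
    [0.25,0.3,-0.04,0,0],
    [0.25,0.3,-0.04,0,0],
    [0.25,0.3,-0.03,0,0],
  ],
)

```text
time: 11.28
position: [0.5664, 0.0943, 0.0405]
tool_rot: [-3.122, -0.351, -0.0]
ft_force: [-3.1, -0.9, 1.8]
grip_width: 0.749
```

Run:
```python
from h import *
T=tool();im=optics.get_image('wrist');s=ctrl.get_state();print(s['time'],T[:3,3],yaw(T),s['ft_force'])
np.save('T5.npy',T)
cv2.imwrite('pics/w5.png',im[:,:,::-1]);p=plate('wrist',im,T);print(p)
d=T[:2,:2].T@(p['rear']-T[:2,3]).T;print('rear corners in tool xy',d.T)
O=np.array([.58582,.0986]);jy=np.radians(12.9);J=np.array([[np.cos(jy),np.sin(jy)],[-np.sin(jy),np.cos(jy)]])
print('plate c in jig mm',1000*J@(p['c']-O))
cv2.imwrite('pics/w5c.png',cv2.resize(im[100:280,80:480,::-1],(800,360),interpolation=cv2.INTER_NEAREST))
```

```text
11.325 [0.56635228 0.0942783  0.0405409 ] 12.838709382621456 [-2.21453392 -0.5881309  -1.05435603]
{'c': array([0.63644597, 0.11003143]), 'yaw': np.float64(12.94755106447223), 'size': (119.60270690917969, 110.1597900390625), 'rear': array([[0.56582388, 0.15031192],
       [0.59050618, 0.04295288]]), 'front': array([[0.68238576, 0.17710999],
       [0.70706806, 0.06975094]])}
rear corners in tool xy [[ 0.01193589 -0.05475016]
 [ 0.01214516  0.05540943]]
plate c in jig mm [51.90030017 -0.15933855]
```

View pics/w5c.png

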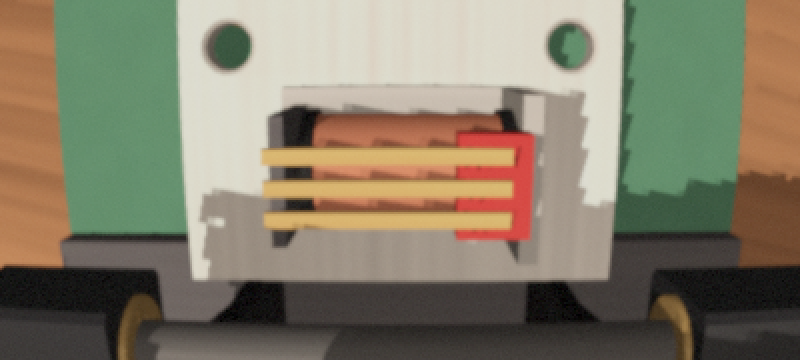

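play_rows(
  motion=[
    [0.25,0.2,-0.02,0,0],
    [0.25,0.2,-0.02,0,0],
    [0.25,0.2,0,0,0],
  ],
)

```text
time: 11.7
position: [0.573, 0.0963, 0.0408]
tool_rot: [-3.122, -0.351, -0.004]
ft_force: [0.1, 0.1, -0.1]
grip_width: 0.75
```

```bash
cat >> h.py <<'E'
def look(tag):
    T=tool();im=optics.get_image('wrist');s=ctrl.get_state();print(s['time'],T[:3,3],yaw(T),s['ft_force'])
    cv2.imwrite(f'pics/{tag}.png',im[:,:,::-1]);p=plate('wrist',im,T)
    d=T[:2,:2].T@(p['rear']-T[:2,3]).T;print('rear in tool',d.T.round(4).tolist())
    O=np.array([.58582,.0986]);jy=np.radians(12.9);J=np.array([[np.cos(jy),np.sin(jy)],[-np.sin(jy),np.cos(jy)]])
    print('plate c in jig mm',1000*J@(p['c']-O),p['yaw'],p['size'])
    cv2.imwrite(f'pics/{tag}c.png',cv2.resize(im[60:280,80:480,::-1],(800,440),interpolation=cv2.INTER_CUBIC))
E
python3 -c "from h import *;look('w6')"
```

```text
11.75 [0.57299514 0.09625658 0.04079746] 12.835061832179917 [-0.71655975  0.26928316 -0.41359332]
rear in tool [[0.013, -0.0545], [0.0135, 0.0549]]
plate c in jig mm [58.46137029  0.56037066] 13.101321035400069 (116.53304290771484, 109.43789672851562)
```

View pics/w6c.png

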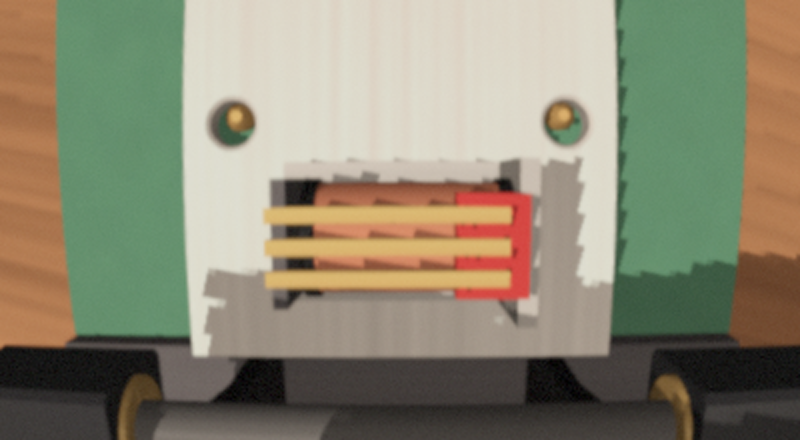

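play_rows(
  motion=[
    [0.25,0.1,0,0,0],
    [0.25,0.1,0,0,0],
    [0.25,0.1,0,0,0],
    [0.25,0,0,0,0],
  ],
)

```text
time: 12.25
position: [0.5759, 0.0967, 0.0408]
tool_rot: [-3.122, -0.351, -0.004]
ft_force: [0.4, -0.1, 0.4]
grip_width: 0.753
```

```bash
python3 -c "from h import *;look('w7')"
```

```text
12.3 [0.57589687 0.09673824 0.04077518] 12.826482247435663 [ 0.35196474  0.00093942 -0.11916342]
rear in tool [[0.0142, -0.0522], [0.0143, 0.0527]]
plate c in jig mm [61.13208629  0.11868275] 12.892673466440387 (114.01641082763672, 104.93138122558594)
```

View pics/w7c.png

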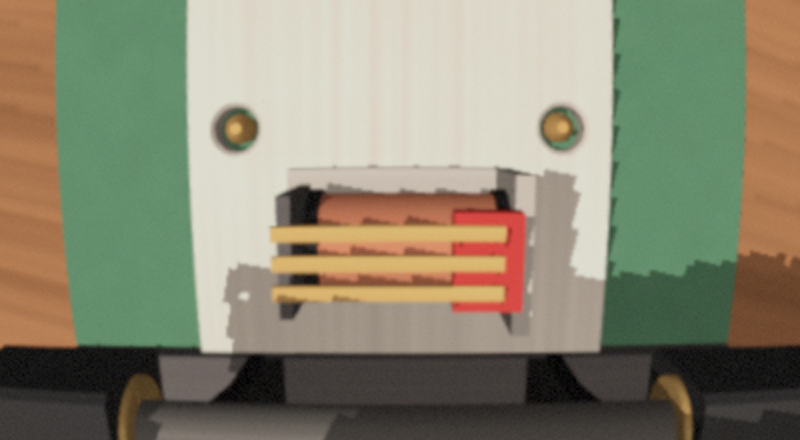

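The plate appears to have dropped: its apparent width shrank by 4.7%, which is what an 8 mm drop would give, and both pins sit inside the holes. I'll back off, rise and check.

play_rows(
  motion=[
    [0.25,-0.4,0,0,0],
    [0.25,-0.6,0,0,0],
    [0.25,-0.5,0,-0.5,0],
    [0.25,-0.5,0,-1.5,0],
    [0.25,0,0,-2,0],
    [0.25,0,0,-2,0],
    [0.25,0,0,-2,0],
    [0.25,0,0,-2,0],
    [0.25,0,0,0,0],
    [0.25,0,0,0,0],
  ],
)

```text
time: 13.55
position: [0.555, 0.0921, 0.1404]
tool_rot: [-3.122, -0.351, 0.0]
ft_force: [-0.4, -0.9, -1.0]
grip_width: 0.751
```

Run:
```python
from h import *
look('w8')
T=tool();im=cv2.imread('pics/w8.png')[:,:,::-1];p=plate('wrist',im,T,.030);print(p)
t=optics.get_image('scene');cv2.imwrite('pics/s8c.png',cv2.resize(t[150:340,160:380,::-1],(694,600),interpolation=cv2.INTER_CUBIC))
```

```text
13.6 [0.55497731 0.09210215 0.14040161] 12.838417510253493 [ 0.49327458 -0.2612989  -1.13311843]
rear in tool [[0.0337, -0.0532], [0.0337, 0.0539]]
plate c in jig mm [60.52816205  0.17739718] 12.879975263620631 (116.67621612548828, 107.1229476928711)
{'c': array([0.64512906, 0.11237247]), 'yaw': np.float64(12.869369209456476), 'size': (120.0732421875, 110.26538848876953), 'rear': array([[0.57432089, 0.15274836],
       [0.59888018, 0.04525279]]), 'front': array([[0.69137793, 0.17949215],
       [0.71593723, 0.07199658]])}
```

View pics/w8.png

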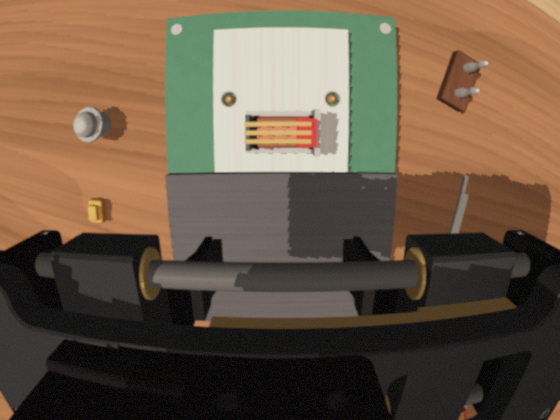

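View pics/s8c.png

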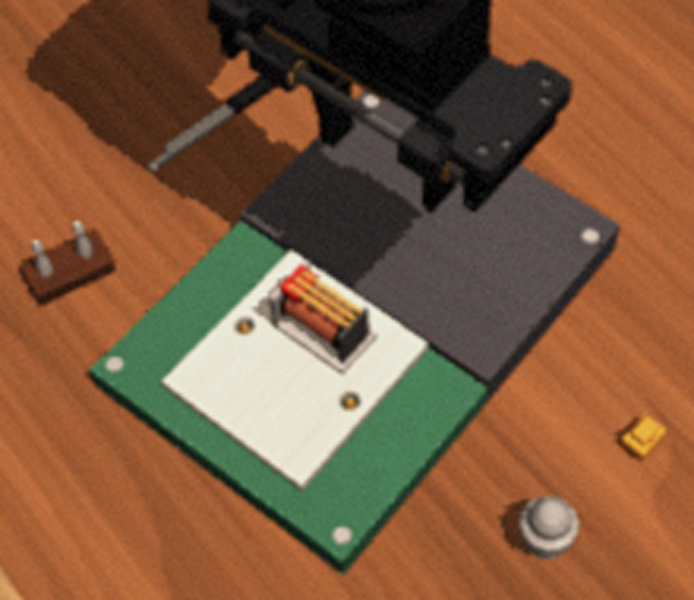

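The plate measures 120.1 × 110.3 mm at the seated top height of 0.030 m, so it has dropped. Its centre is at (0.6451, 0.1124), against a pin centre of (0.645, 0.113). Both pins show through the holes, at (229,99) and (332,99). The bystanders look untouched and the hand is clear at z = 0.14 m.

```bash
python3 -c "
from bench import ticket;print(ticket.close_job())"
```

```text
the job is handed in; nothing more can be done
None
```

The plate is seated on both brass pins and the job is handed in; no verdict was reported back.

- **What I did:** I measured the plate and jig in the camera images. I then pushed the plate's rear edge with both fingertips, first turning it about 8° to square it with the jig. After that I moved it about 40 mm further, including the 4 mm sideways correction, until it dropped over the pins. I then backed the hand off and raised it.
- **Seating:** Seen from the wrist, the plate measures 120.1 × 110.3 mm at the seated height, against its true 120 × 110 mm. Its centre is within about 1 mm of the pin midpoint, and its yaw is 12.87° against about 12.9° for the jig. Both pins show inside the holes, and the rear edge lies just past the lip.
- **Forces:** The wrist force I read between moves never went above about 4 N. At the end it was about 1 N, no more than the reading at the start.
- **Bystanders:** The lamp, key cap, adjuster and plug tips look unmoved in the last pictures. I checked that by eye and did not measure it.
- **Camera disagreement:** The scene camera reads about 2–5 mm off from the other two cameras in absolute position. I therefore relied on the wrist camera, measuring the plate against the jig in the same picture, for the alignment.

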